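# Stack the plant pots and swing the photo lamp over them

### The arm

A 6-joint arm with a two-finger parallel gripper is mounted at the origin on a cart in front of the work surface, level with it; the furniture and walls round the work are solid. World frame = base frame: x ahead of the robot, y to its left, z up, the work surface at z = 0. Lengths are in m, angles in degrees, forces in N, time in s.
With the tool pointing down it reaches from about 0.35 to 0.875 m from the base axis. Payload 4.2 kg.
Tool frame: the origin (TCP) lies midway between the tips of the shut fingers; the grasp point (between the pads) lies 19 mm behind it; z points along the fingers, y is the line along which they close (so a half turn about z gives the same grasp; the last joint's range is limited). The gripper opens to 85 mm and grips with 20 to 120 N. Pads are 22 mm wide; open, the fingers measure 114 mm over their backs; the gripper's body (76 mm by 85 mm) begins 54 mm behind the grasp point. The pads swing forward as they close: fully open they stand 13 mm farther back than shut.
Start: joints at [-55.886, 22.042, 0.453, 0, -68.411, -14.817], TCP at [0.207, -0.59, 0.231] pointing down, gripper open.
Joint ranges: [-179.83, 179.83], [-69.29, 118.12], [-61.27, 80.66], [-181.25, 117.63], [-171.15, -9.14], [-177.46, 177.46]. Speed limits (degrees/s): [159.86, 159.86, 180, 180, 180, 180].

### API

Orientations are given as a 3x3 rotation matrix whose columns are the frame's x, y, z axes.
In Python, from plant import observe, grab_frame, job_done gives the robot as it stands. The module is installed in compiled form; this text tells all that it offers.
- The arm moves only by the tool move_arm, never from a script. Its argument "targets" is a list of rows, each an object of numbers: "x", "y", "z": the shift along the tool's x, y, z in units of 40 mm (1.0 is 40 mm); "wx", "wy", "wz": the turn, a rotation vector about the tool's x, y, z in degrees; "gripper": the finger opening in mm, from 0 to 85.4. In form: [{"x": .., "y": .., "z": .., "wx": .., "wy": .., "wz": .., "gripper": ..}, ...]. A call has 1 to 12 rows; each row is the pose to reach, as a shift and turn from the pose commanded when the call began, along the tool's axes at that moment; what a row does not reach only later rows make up. A row lasts 1/8 s, in which the tool goes at most 62.5 mm and 10.7 degrees, less where a joint would pass 70% of its speed; a pose out of reach is approached as far as the arm can. A call with a gripper value outside its range is refused whole. The fingers move at their own pace and stop on an object; the grip force is fixed at half the most. Time passes only in rows, so rows that repeat a pose let the fingers close. It gives the time, the measured TCP pose, the force, the opening and the grip force at its end, in the units of the state.
- observe(): the state, without advancing time (a new reading comes with each control period).
- grab_frame(name): name is "scene" or "side" or "wrist"; returns a dict with "color" (420x560x3 uint8, red, green, blue), "fx", "fy", "cx", "cy" (pixels), "extrinsics" (4x4, takes a point from camera to world coordinates). Camera axes: x right, y down, z forward; pixel columns grow to the right and rows downward; lengths in m; the calibration is good to about 2 mm. The wrist camera is an equidistant fisheye: a pixel r from the principal point sees the ray r / f radians off the axis. A picture is of the moment at which its call begins. There is no depth.
- job_done(): hands the job in; it is judged then, once.
The state is a dict: "t": time; "joint_pos": joint angles; "joint_vel": joint speeds; "joint_torque": joint torques, N m; "tool_pos": TCP position; "ee_rot": TCP orientation; "wrist_force": force on the tool from outside, world axes, zero at the start; "torque": the same for the moment, N m; "grip_width": finger opening in m; "grasp_force": force on a finger pad.
Only numpy, scipy, OpenCV 4.12 (cv2) and the standard library are available. Lean on these libraries where they do the work, as an engineer would, in place of code of your own. Each camera call takes 0.05 s, during which the arm holds its last target. There are 200 camera calls.

### The job

Get this pair of clay plant pots ready for its stock photo: stack the loose pot upright inside the pot that stands on the grey photo board, seated fully on its rim, lowering it gently and leaving the stack near the middle of the board. Then swing the lamp's arm round until the lamp head hangs centred right above the stack, and leave the other things where they are.

Things in the scene. Friction and masses are not known exactly. Their poses are not given: they have to be found in the camera images.
- pot_loose: Clay plant pot standing upright alone on the table, left of the board; 74 mm high, hollow, open on top, about 180 g. A straight rim band, 66 mm outer and 59 mm inner diameter, is its top 24 mm; below (from 50 mm up) the body tapers from 56 to 37 mm diameter at the foot. Grasp from above across the outside of the band. Origin: centre of the underside; z up to the mouth.
- pot_base: Identical plant pot standing loose and upright near the middle of the photo board. The other pot's body sinks inside it with much play until the underside of its rim band rests on this pot's rim; the upper pot's origin is then 24 mm above this one's. Origin: centre of the underside; z up.
- board_mid (a point): Middle of the top of the grey photo board, a flat square slab 160x160x8 mm, fixed to the table. It lies on the circle that the lamp head travels (190 mm from the hinge axis).
- lamp_arm (a joint): Swing of the lamp's arm about its column (rad, -1.7 to 1.7). At 0 the arm points roughly toward the robot; it grows as the head swings to the robot's right (anticlockwise from above), falls as it swings left. Starts swung out to the right. Friction holds the hinge where it is left (about 1 N at the head moves it), no spring. The stand is fixed.
- lamp_hinge (a point): Point on the upright hinge axis (the column's axis), 235 mm above the table, at the height of the arm. The column and its cap reach 260 mm, on a round foot of 124 mm diameter.
- lamp_grip (a point): Middle of the round black grip standing upright on top of the lamp head, on the head's axis: 20 to 23 mm in diameter, free from 260 to 303 mm above the table; this point is 287 mm up and 190 mm from the hinge axis. It turns with the arm. Grasp it from above.
- lamp_face (a point): Centre of the lamp head's underside, 213 mm above the table, straight below the grip. The head is a dark round dome, 100 mm in diameter and 42 mm high. The stack of pots, on the board, is 106 mm high.
- glue_jar: Cream jar with a screw cap, 56 mm diameter, 70 mm high, loose on the table left of the board; leave it. Origin: centre of the underside.
- seed_carton: Small brown carton, 35x50x75 mm, loose on the table right of the board; leave it. Origin: centre of the underside.
- masking_tape: Roll of beige tape lying flat, 103 mm diameter, 25 mm high, loose on the table on the right; leave it. Origin: centre of the underside.
Mind the look-alikes: they are no part of the job. What is shaped like the pot_loose but blue or turquoise is not meant.

How it is judged:
By the outcome, as a careful person would: the job done as asked, in the order asked, and still so for the second after the job is handed in, with the robot touching nothing.
It also fails if it takes over 58 s, if anything falls off the work surface, if the arm or the gripper's body presses on something with over 40 N, if the wrist force passes 120 N, or if a joint passes its speed limit or range.

## Working session

There is one attempt and no reset: what is moved stays moved. The work goes in short steps, Python scripts to look and compute and a tool call to move; the robot and the scene stay as the last step left them, time stands still between calls to the robot, and variables do not carry over. Pictures are saved under pics/ and viewed, at most 10 in all, crops included, and the job is handed in when it is done.

Besides the shell and the picture viewer there is one more tool, called after "Emit:" as name(argument=value, ...) on one line, values as JSON. move_arm: Moves the arm, as the interface text tells. Its arguments: {"type":"object","properties":{"targets":{"type":"array","items":{"type":"object","properties":{"x":{"type":"number"},"y":{"type":"number"},"z":{"type":"number"},"wx":{"type":"number"},"wy":{"type":"number"},"wz":{"type":"number"},"gripper":{"type":"number"}}}}},"required":["targets"]}

```bash
mkdir -p pics
cat > h.py <<'E'
import numpy as np, cv2
from plant import observe, grab_frame, job_done
def snap(n,f):
    d=grab_frame(n); cv2.imwrite('pics/'+f,d['color'][...,::-1]); np.savez('pics/'+f[:-4],**d); return d
def ray(d,u,v):
    E=np.array(d['extrinsics']); r=E[:3,:3]@np.array([(u-d['cx'])/d['fx'],(v-d['cy'])/d['fy'],1]); return E[:3,3],r
def onz(d,u,v,z):
    o,r=ray(d,u,v); return o+r*(z-o[2])/r[2]
def proj(d,p):
    E=np.array(d['extrinsics']); c=E[:3,:3].T@(np.array(p)-E[:3,3]); return d['fx']*c[0]/c[2]+d['cx'],d['fy']*c[1]/c[2]+d['cy']
E
python3 - <<'E'
from h import *
a=snap('scene','a.png');b=snap('side','b.png')
o=observe();print(o['t'],o['tool_pos'],np.round(o['ee_rot'],3),o['grip_width'])
for d in (a,b):print(d['fx'],d['cx'],d['cy'],np.round(d['extrinsics'],3))
E
```

```text
0.1 [ 0.20635255 -0.5893903   0.23033181] [[-0.944 -0.33  -0.001]
 [-0.33   0.944  0.002]
 [ 0.     0.002 -1.   ]] 0.08548716115838198
402.392922971146 277.79030491872675 211.3043656240965 [[-0.837 -0.413  0.358  0.141]
 [-0.546  0.611 -0.573  0.654]
 [ 0.018 -0.675 -0.737  1.067]
 [ 0.     0.     0.     1.   ]]
441.47647053165485 275.5658081116976 210.06567919078344 [[ 1.000e+00 -4.000e-03 -1.000e-03  5.700e-01]
 [-3.000e-03 -8.660e-01  5.000e-01 -7.100e-01]
 [-3.000e-03 -5.000e-01 -8.660e-01  1.316e+00]
 [ 0.000e+00  0.000e+00  0.000e+00  1.000e+00]]
```

View pics/a.png

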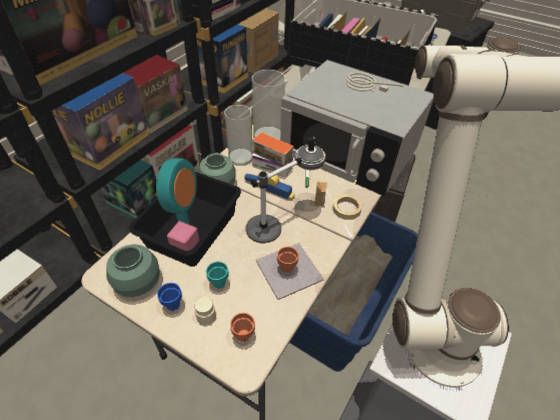

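View pics/b.png

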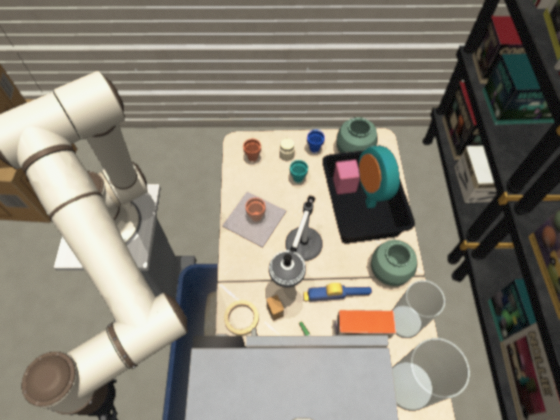

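The scene view has the loose pot at (242,328), the base pot at (288,260), the board around it and the lamp head at (311,157). In the side view they are at (252,149), (255,209) and (287,268), with the column top near (309,203). I'll zoom in to measure.

Run:
```python
from h import *
A=cv2.imread('pics/a.png');B=cv2.imread('pics/b.png')
def crop(I,x,y,w,h,s): return cv2.resize(I[y:y+h,x:x+w],None,fx=s,fy=s,interpolation=cv2.INTER_CUBIC)
top=np.hstack([crop(A,220,230,110,120,3.5)[:300*2][:, :400],crop(B,215,130,110,120,3.5)[:, :400]])
cv2.imwrite('pics/c.png',np.hstack([crop(A,210,120,130,230,2.6),crop(B,215,130,130,165,2.6).copy() if 0 else cv2.copyMakeBorder(crop(B,215,130,130,165,2.6),0,169,0,0,0)]))
for n,d in(('a',np.load('pics/a.npz')),('b',np.load('pics/b.npz'))):
    hsv=cv2.cvtColor(d['color'],cv2.COLOR_RGB2HSV)
    m=cv2.inRange(hsv,(3,110,50),(14,255,255))
    k,l,s,c=cv2.connectedComponentsWithStats(m)
    for i in range(1,k):
        if s[i,4]>60 and 200<c[i][0]<340: print(n,s[i],c[i])
```

```text
a [253 133  41  21 398] [273.03266332 143.03266332]
a [277 247  21  26 416] [287.17307692 258.34375   ]
a [231 313  24  29 536] [242.44589552 326.11380597]
b [243 139  18  22 275] [251.81818182 148.60363636]
b [246 199  19  17 258] [254.97286822 207.24418605]
```

View pics/c.png

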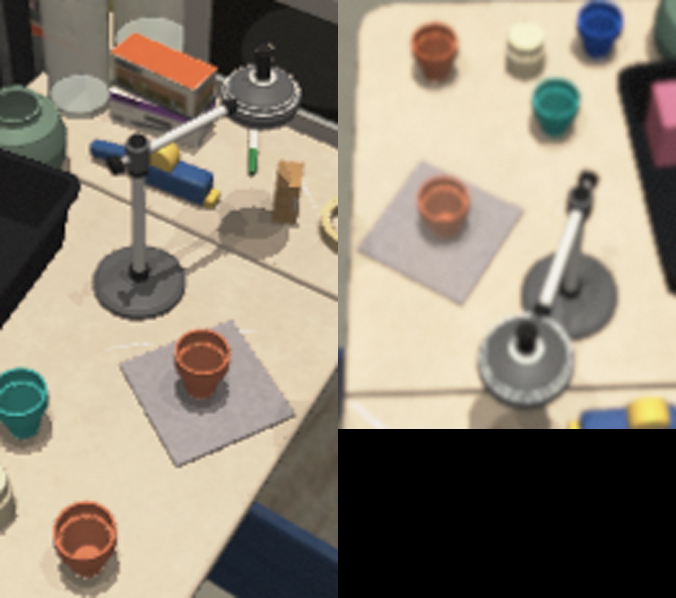

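```bash
cat >> h.py <<'E'
def rimc(d,l,r,t,z,R=.033):
    u=(l+r)/2;v=t+5
    for _ in range(5):
        c=onz(d,u,v,z); P=np.array([proj(d,c+R*np.array([np.cos(q),np.sin(q),0])) for q in np.linspace(0,6.28,90)])
        u+=(l+r)/2-(P[:,0].min()+P[:,0].max())/2; v+=t-P[:,1].min()
    return onz(d,u,v,z)
E
python3 - <<'E'
from h import *
a=np.load('pics/a.npz');b=np.load('pics/b.npz')
f=lambda s,u,v:(210+u/2.6,120+v/2.6) if s=='a' else (215+(u-338)/2.6,130+v/2.6)
print('loose',rimc(a,230.5,254.5,312.5,.074),rimc(b,242.5,260.5,138.5,.074))
print('base',rimc(a,276.5,297.5,246.5,.082),rimc(b,245.5,264.5,198.5,.082))
print('a cap',onz(a,*f('a',138,142),.26),'foot',onz(a,*f('a',140,283),.01),'griptop',onz(a,*f('a',265,47),.303))
print('b cap',onz(b,*f('b',581,190),.26),'foot',onz(b,*f('b',570,295),.01),'griptop',onz(b,*f('b',526,324),.303))
for s,d,C in(('a',a,[(232,322),(293,412),(180,465),(121,365)]),('b',b,[(423,162),(522,212),(462,302),(360,243)])):
    P=np.array([onz(d,*f(s,*c),.008) for c in C]);print(s,P.round(3)[:,:2].tolist(),P.mean(0))
print('carton/jar b', onz(b,287,143,.07),onz(b,278,300,.07),'teal',onz(b,299,163,.074))
E
```

```text
loose [0.47878285 0.27488098 0.074     ] [0.48321197 0.26970554 0.074     ]
base [0.49759338 0.02380014 0.082     ] [0.50122393 0.01268477 0.082     ]
a cap [ 0.64917856 -0.07185355  0.26      ] foot [ 0.64888641 -0.07217387  0.01      ] griptop [ 0.59208656 -0.2561945   0.303     ]
b cap [ 0.65981291 -0.0790073   0.26      ] foot [ 0.66112416 -0.083431    0.01      ] griptop [ 0.59718891 -0.25472968  0.303     ]
a [[0.515, -0.086], [0.385, -0.01], [0.458, 0.125], [0.595, 0.048]] [0.4883039  0.01931253 0.008     ]
b [[0.47, 0.117], [0.603, 0.038], [0.525, -0.092], [0.392, -0.007]] [0.49758805 0.01409963 0.008     ]
carton/jar b [0.60941063 0.28480926 0.07      ] [ 0.57403107 -0.29421136  0.07      ] teal [0.64941671 0.19383961 0.074     ]
```

Emit:
move_arm(targets=[{"x":-9.3,"y":9.7,"gripper":85},{"x":-9.3,"y":9.7,"gripper":85},{"x":-9.3,"y":9.7,"gripper":85},{"x":-9.3,"y":9.7,"gripper":85},{"x":-9.3,"y":9.7,"gripper":85},{"x":-9.3,"y":9.7,"gripper":85},{"x":-9.3,"y":9.7,"gripper":85},{"x":-9.3,"y":9.7,"gripper":85},{"x":-9.3,"y":9.7,"gripper":85},{"x":-13.6,"y":18.0,"gripper":85},{"x":-13.6,"y":18.0,"gripper":85},{"x":-13.6,"y":18.0,"gripper":85}])

```text
schema error: expected keys x, y, z, wx, wy, wz, gripper
```

```bash
cat >> h.py <<'E'
def to(p):
    o=observe(); print(o['t'],o['tool_pos'],np.round(o['joint_pos'],1),o['grip_width'],'F',np.round(o['wrist_force'],1))
    print('units',(np.array(o['ee_rot']).T@(np.array(p)-o['tool_pos'])/.04).round(2))
E
python3 -c "
from h import *
to((.481,.272,.2))"
```

```text
0.1 [ 0.20635255 -0.5893903   0.23033181] [-55.9  22.1   0.4  -0.  -68.4 -14.8] 0.08548716115838198 F [-0.2  0.4  0.1]
units [-13.59  18.06   0.79]
```

All keys needed.

Emit:
move_arm(targets=[{"x":-9.3,"y":9.7,"z":0,"wx":0,"wy":0,"wz":0,"gripper":85},{"x":-9.3,"y":9.7,"z":0,"wx":0,"wy":0,"wz":0,"gripper":85},{"x":-9.3,"y":9.7,"z":0,"wx":0,"wy":0,"wz":0,"gripper":85},{"x":-9.3,"y":9.7,"z":0,"wx":0,"wy":0,"wz":0,"gripper":85},{"x":-9.3,"y":9.7,"z":0,"wx":0,"wy":0,"wz":0,"gripper":85},{"x":-9.3,"y":9.7,"z":0,"wx":0,"wy":0,"wz":0,"gripper":85},{"x":-9.3,"y":9.7,"z":0,"wx":0,"wy":0,"wz":0,"gripper":85},{"x":-9.3,"y":9.7,"z":0,"wx":0,"wy":0,"wz":0,"gripper":85},{"x":-9.3,"y":9.7,"z":0,"wx":0,"wy":0,"wz":0,"gripper":85},{"x":-13.6,"y":18.0,"z":0,"wx":0,"wy":0,"wz":0,"gripper":85},{"x":-13.6,"y":18.0,"z":0,"wx":0,"wy":0,"wz":0,"gripper":85},{"x":-13.6,"y":18.0,"z":0,"wx":0,"wy":0,"wz":0,"gripper":85}])

```text
t: 1.6
tool_pos: [0.4555, 0.0869, 0.2312]
ee_rot: [[-0.944, -0.331, -0.0], [-0.331, 0.944, -0.0], [0.0, 0.0, -1.0]]
wrist_force: [1.0, -0.9, 0.7]
grip_width: 0.0852
grasp_force: 0.0
```

```bash
python3 -c "
from h import *
to((.481,.272,.2));d=snap('wrist','w0.png');print(d['fx'],d['cx'],d['cy'],np.round(d['extrinsics'],3))"
```

```text
1.6 [0.45551792 0.08685139 0.23124369] [  31.     6.1  -21.1   -0.   -62.7 -101.6] 0.08515137552823895 F [ 1.  -0.9  0.7]
units [-2.13  4.16  0.78]
325.19226210127806 282.7982972832609 211.52955634185838 [[-0.33   0.912  0.244  0.395]
 [ 0.944  0.319  0.085  0.066]
 [-0.     0.259 -0.966  0.374]
 [ 0.     0.     0.     1.   ]]
```

View pics/w0.png

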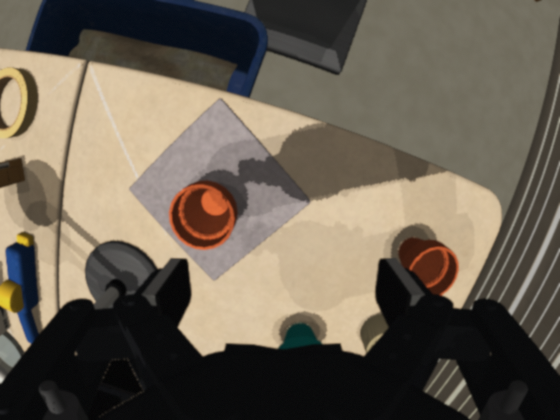

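The wrist view shows the board with corners near (220,98), (308,200), (215,279) and (131,188). The base pot rim is around (204,215) and the loose pot rim around (433,268).

```bash
cat >> h.py <<'E'
def fz(d,u,v,z):
    x,y=u-d['cx'],v-d['cy'];r=np.hypot(x,y);t=r/d['fx'];E=np.array(d['extrinsics'])
    q=E[:3,:3]@np.array([np.sin(t)*x/r,np.sin(t)*y/r,np.cos(t)]);return E[:3,3]+q*(z-E[2,3])/q[2]
from scipy.optimize import least_squares
def rimw(d,seed,z,R=.033):
    m=cv2.inRange(cv2.cvtColor(d['color'],cv2.COLOR_RGB2HSV),(0,120,40),(14,255,255))
    m=cv2.morphologyEx(m,cv2.MORPH_CLOSE,np.ones((5,5)))
    cs=cv2.findContours(m,cv2.RETR_EXTERNAL,cv2.CHAIN_APPROX_NONE)[0]
    c=min((c for c in cs if cv2.contourArea(c)>300),key=lambda c:np.hypot(*(c[:,0].mean(0)-seed)))
    P=np.array([fz(d,*p,z)[:2] for p in c[:,0]]); n=np.array(d['extrinsics'])[:2,3]
    x=P.mean(0)
    for _ in range(6):
        w=(x-n)/np.hypot(*(x-n)); S=P[(P-x)@w>-.1*R]
        s=least_squares(lambda q:np.hypot(*(S-q).T)-R,x,loss='soft_l1',f_scale=.001); x=s.x
    return x,np.std(np.hypot(*(S-x).T)),np.hypot(*(S-x).T).mean(),len(S)
E
python3 -c "
from h import *
d=np.load('pics/w0.npz')
print(rimw(d,(204,215),.082));print(rimw(d,(430,268),.074))
P=np.array([fz(d,*c,.008) for c in[(220,98),(308,200),(215,279),(131,188)]]);print(P,P.mean(0))
print(fz(d,118,268,.0),fz(d,372,330,.07),fz(d,300,335,.074))
"
```

```text
(array([0.49907391, 0.02005062]), np.float64(0.000537770990520408), np.float64(0.03275441255170182), 97)
(array([0.48081873, 0.2711435 ]), np.float64(0.005422750753776536), np.float64(0.03026411098343129), 69)
[[ 0.38639654 -0.01151484  0.008     ]
 [ 0.46478373  0.1212481   0.008     ]
 [ 0.5997763   0.04620341  0.008     ]
 [ 0.52088034 -0.08842832  0.008     ]] [0.49295923 0.01687709 0.008     ]
[ 6.41825501e-01 -9.04818553e-02 -5.55111512e-17] [0.5720608  0.23770669 0.07      ] [0.60000108 0.15816146 0.074     ]
```

Emit:
move_arm(targets=[{"x":-2.1,"y":4.2,"z":0.4,"wx":0,"wy":0,"wz":0,"gripper":85},{"x":-2.1,"y":4.2,"z":0.4,"wx":0,"wy":0,"wz":0,"gripper":85},{"x":-2.1,"y":4.2,"z":0.4,"wx":0,"wy":0,"wz":0,"gripper":85},{"x":-2.1,"y":4.2,"z":0.4,"wx":0,"wy":0,"wz":0,"gripper":85},{"x":-2.1,"y":4.2,"z":0.4,"wx":0,"wy":0,"wz":0,"gripper":85}])

```text
t: 2.28
tool_pos: [0.4791, 0.271, 0.2146]
ee_rot: [[-0.944, -0.331, -0.001], [-0.331, 0.944, -0.001], [0.002, -0.001, -1.0]]
wrist_force: [0.1, -0.3, 1.0]
grip_width: 0.0852
grasp_force: 0.0
```

```bash
python3 -c "
from h import *
d=snap('wrist','w1.png')
x=rimw(d,(283,240),.074);print(x)
to((*x[0],.045))"
```

```text
(array([0.48177112, 0.2727882 ]), np.float64(0.0006143832918515489), np.float64(0.03267306781509937), 108)
2.325 [0.47922643 0.27044238 0.21497682] [  46.3   15.5  -11.5   -0.   -63.  -117. ] 0.08494111155758026 F [-0.  -0.4 -0.3]
units [-0.08  0.04  4.25]
```

View pics/w1.png

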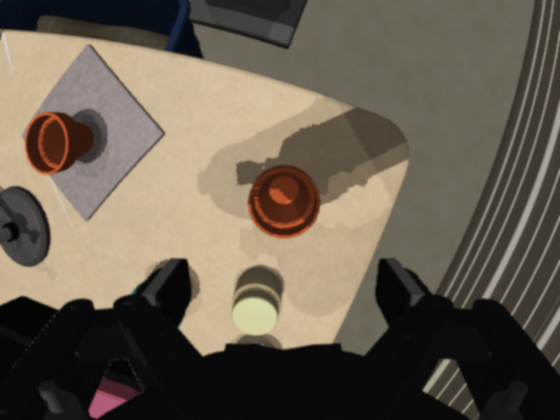

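The loose pot rim is centred at (284,202) between the open fingers, with nothing close by along the closing line.

Emit:
move_arm(targets=[{"x":-0.08,"y":0.04,"z":1.5,"wx":0,"wy":0,"wz":0,"gripper":85},{"x":-0.08,"y":0.04,"z":2.6,"wx":0,"wy":0,"wz":0,"gripper":85},{"x":-0.08,"y":0.04,"z":3.5,"wx":0,"wy":0,"wz":0,"gripper":85},{"x":-0.08,"y":0.04,"z":4.0,"wx":0,"wy":0,"wz":0,"gripper":85},{"x":-0.08,"y":0.04,"z":4.22,"wx":0,"wy":0,"wz":0,"gripper":85},{"x":-0.08,"y":0.04,"z":4.22,"wx":0,"wy":0,"wz":0,"gripper":85},{"x":-0.08,"y":0.04,"z":4.22,"wx":0,"wy":0,"wz":0,"gripper":70},{"x":-0.08,"y":0.04,"z":4.22,"wx":0,"wy":0,"wz":0,"gripper":60},{"x":-0.08,"y":0.04,"z":4.22,"wx":0,"wy":0,"wz":0,"gripper":60},{"x":-0.08,"y":0.04,"z":4.22,"wx":0,"wy":0,"wz":0,"gripper":60},{"x":-0.08,"y":0.04,"z":4.22,"wx":0,"wy":0,"wz":0,"gripper":60}])

```text
t: 3.7
tool_pos: [0.4829, 0.2741, 0.0485]
ee_rot: [[-0.944, -0.331, 0.002], [-0.331, 0.944, 0.001], [-0.003, 0.0, -1.0]]
wrist_force: [0.2, -1.8, 5.3]
grip_width: 0.0644
grasp_force: 65.4
```

```bash
python3 -c "
from h import *
o=observe();print(o['grasp_force'],o['torque']);to((.497,.019,.17))"
```

```text
65.4298210144043 [-0.46714919  0.07176264 -0.00301454]
3.7 [0.48294118 0.27412632 0.04848962] [ 4.63e+01  2.68e+01 -2.23e+01  1.00e-01 -4.08e+01 -1.17e+02] 0.06443262751426272 F [ 0.2 -1.8  5.3]
units [ 1.77 -6.13 -3.05]
```

Emit:
move_arm(targets=[{"x":0,"y":0,"z":-0.5,"wx":0,"wy":0,"wz":0,"gripper":60},{"x":0,"y":0,"z":-1.5,"wx":0,"wy":0,"wz":0,"gripper":60},{"x":0,"y":0,"z":-2.7,"wx":0,"wy":0,"wz":0,"gripper":60},{"x":0.3,"y":-1.1,"z":-3.3,"wx":0,"wy":0,"wz":0,"gripper":60},{"x":0.6,"y":-2.2,"z":-3.3,"wx":0,"wy":0,"wz":0,"gripper":60},{"x":0.9,"y":-3.4,"z":-3.3,"wx":0,"wy":0,"wz":0,"gripper":60},{"x":1.3,"y":-4.6,"z":-3.3,"wx":0,"wy":0,"wz":0,"gripper":60},{"x":1.55,"y":-5.5,"z":-3.3,"wx":0,"wy":0,"wz":0,"gripper":60},{"x":1.72,"y":-6.13,"z":-3.3,"wx":0,"wy":0,"wz":0,"gripper":60},{"x":1.72,"y":-6.13,"z":-3.3,"wx":0,"wy":0,"wz":0,"gripper":60},{"x":1.72,"y":-6.13,"z":-3.3,"wx":0,"wy":0,"wz":0,"gripper":60}])

```text
t: 5.08
tool_pos: [0.4981, 0.02, 0.1787]
ee_rot: [[-0.944, -0.33, 0.0], [-0.33, 0.944, 0.001], [-0.001, 0.0, -1.0]]
wrist_force: [-0.1, 0.1, -1.3]
grip_width: 0.0639
grasp_force: 67.0
```

```bash
python3 -c "
from h import *
to((.499,.020,.0805))
W=snap('wrist','w2.png')['color'];S=snap('side','s2.png')['color'];A=snap('scene','a2.png')['color']
c=lambda I,x,y,w,h,s:cv2.resize(I[y:y+h,x:x+w],None,fx=s,fy=s,interpolation=3)
cv2.imwrite('pics/m2.png',np.hstack([cv2.resize(W[:300,100:500],(400,300)),c(S,200,150,100,100,3),c(A,240,180,100,150,2)])[...,::-1])"
```

```text
5.075 [0.49809932 0.02001819 0.17873452] [ 21.   12.5 -21.5  -0.  -56.  -91.7] 0.06391647677623379 F [-0.1  0.1 -1.3]
units [-0.02 -0.01  2.46]
```

View pics/m2.png

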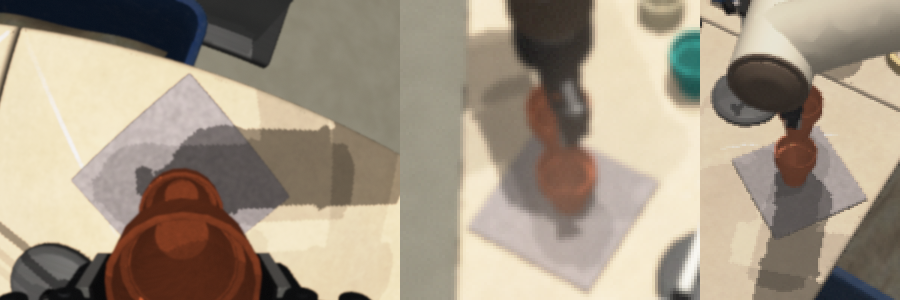

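The wrist view shows the held pot's rim (about (183,265)) lined up over the base pot rim (about (180,205)). Both outer views agree.

Emit:
move_arm(targets=[{"x":-0.06,"y":0,"z":0.3,"wx":0,"wy":0,"wz":0,"gripper":60},{"x":-0.06,"y":0,"z":0.7,"wx":0,"wy":0,"wz":0,"gripper":60},{"x":-0.06,"y":0,"z":1.1,"wx":0,"wy":0,"wz":0,"gripper":60},{"x":-0.06,"y":0,"z":1.4,"wx":0,"wy":0,"wz":0,"gripper":60},{"x":-0.06,"y":0,"z":1.7,"wx":0,"wy":0,"wz":0,"gripper":60},{"x":-0.06,"y":0,"z":1.9,"wx":0,"wy":0,"wz":0,"gripper":60},{"x":-0.06,"y":0,"z":2.05,"wx":0,"wy":0,"wz":0,"gripper":60},{"x":-0.06,"y":0,"z":2.15,"wx":0,"wy":0,"wz":0,"gripper":60},{"x":-0.06,"y":0,"z":2.22,"wx":0,"wy":0,"wz":0,"gripper":60},{"x":-0.06,"y":0,"z":2.28,"wx":0,"wy":0,"wz":0,"gripper":60},{"x":-0.06,"y":0,"z":2.32,"wx":0,"wy":0,"wz":0,"gripper":60},{"x":-0.06,"y":0,"z":2.32,"wx":0,"wy":0,"wz":0,"gripper":60}])

```text
t: 6.72
tool_pos: [0.5004, 0.0204, 0.0857]
ee_rot: [[-0.944, -0.33, 0.0], [-0.33, 0.944, -0.0], [-0.0, -0.0, -1.0]]
wrist_force: [-0.1, 0.3, -0.9]
grip_width: 0.0639
grasp_force: 67.0
```

Emit:
move_arm(targets=[{"x":0,"y":0,"z":0.03,"wx":0,"wy":0,"wz":0,"gripper":60},{"x":0,"y":0,"z":0.06,"wx":0,"wy":0,"wz":0,"gripper":60},{"x":0,"y":0,"z":0.09,"wx":0,"wy":0,"wz":0,"gripper":60},{"x":0,"y":0,"z":0.11,"wx":0,"wy":0,"wz":0,"gripper":60},{"x":0,"y":0,"z":0.11,"wx":0,"wy":0,"wz":0,"gripper":60}])

```text
t: 7.35
tool_pos: [0.5004, 0.0204, 0.0812]
ee_rot: [[-0.944, -0.33, -0.0], [-0.33, 0.944, -0.0], [0.0, -0.0, -1.0]]
wrist_force: [-0.4, -0.4, -1.1]
grip_width: 0.0643
grasp_force: 67.0
```

Emit:
move_arm(targets=[{"x":0,"y":0,"z":0.02,"wx":0,"wy":0,"wz":0,"gripper":60},{"x":0,"y":0,"z":0.04,"wx":0,"wy":0,"wz":0,"gripper":60},{"x":0,"y":0,"z":0.04,"wx":0,"wy":0,"wz":0,"gripper":60}])

```text
t: 7.72
tool_pos: [0.5009, 0.0206, 0.0807]
ee_rot: [[-0.944, -0.331, 0.001], [-0.331, 0.944, 0.0], [-0.001, -0.0, -1.0]]
wrist_force: [-1.8, -0.5, 4.9]
grip_width: 0.0644
grasp_force: 67.6
```

Contact at the nominal seated height, so I release gently.

Emit:
move_arm(targets=[{"x":0,"y":0,"z":0,"wx":0,"wy":0,"wz":0,"gripper":66},{"x":0,"y":0,"z":0,"wx":0,"wy":0,"wz":0,"gripper":69},{"x":0,"y":0,"z":0,"wx":0,"wy":0,"wz":0,"gripper":74},{"x":0,"y":0,"z":0,"wx":0,"wy":0,"wz":0,"gripper":85},{"x":0,"y":0,"z":0,"wx":0,"wy":0,"wz":0,"gripper":85},{"x":0,"y":0,"z":0,"wx":0,"wy":0,"wz":0,"gripper":85},{"x":0,"y":0,"z":-0.3,"wx":0,"wy":0,"wz":0,"gripper":85},{"x":0,"y":0,"z":-1.0,"wx":0,"wy":0,"wz":0,"gripper":85},{"x":0,"y":0,"z":-2.0,"wx":0,"wy":0,"wz":0,"gripper":85},{"x":0,"y":0,"z":-3.2,"wx":0,"wy":0,"wz":0,"gripper":85},{"x":0,"y":0,"z":-4.0,"wx":0,"wy":0,"wz":0,"gripper":85},{"x":0,"y":0,"z":-4.0,"wx":0,"wy":0,"wz":0,"gripper":85}])

```text
t: 9.22
tool_pos: [0.502, 0.0208, 0.2437]
ee_rot: [[-0.944, -0.331, 0.008], [-0.331, 0.944, 0.002], [-0.008, -0.001, -1.0]]
wrist_force: [0.6, -0.7, -0.3]
grip_width: 0.0852
grasp_force: 0.0
```

```bash
python3 -c "
from h import *
to((.49,.02,.40))
d=snap('wrist','w3.png');W=d['color']
print(rimw(d,(283,200),.106))
S=snap('side','s3.png')['color'];A=snap('scene','a3.png')['color']
c=lambda I,x,y,w,h,s:cv2.resize(I[y:y+h,x:x+w],None,fx=s,fy=s,interpolation=3)
cv2.imwrite('pics/m3.png',np.hstack([cv2.resize(W[:300,150:450],(300,300)),c(S,210,160,80,100,3),c(A,240,180,80,100,3)])[...,::-1])"
```

```text
9.225 [0.50196384 0.02077464 0.24366731] [ 20.9   9.3 -15.5   0.  -64.7 -91.6] 0.0852297315451167 F [ 0.6 -0.7 -0.3]
units [ 0.26  0.08 -3.91]
(array([0.49917815, 0.01918638]), np.float64(0.0007669221284118025), np.float64(0.03256292674605327), 110)
```

View pics/m3.png

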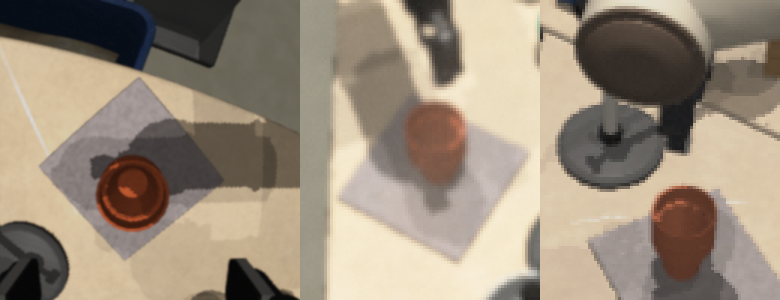

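The stack is upright and seated, rim at (.499,.019), close to the board middle (.493,.017). Next the lamp.

Emit:
move_arm(targets=[{"x":0,"y":-0.2,"z":-1.5,"wx":0,"wy":0,"wz":0,"gripper":85},{"x":0,"y":-1,"z":-2.8,"wx":0,"wy":0,"wz":-10,"gripper":70},{"x":0,"y":-2.2,"z":-3.7,"wx":0,"wy":0,"wz":-20,"gripper":60},{"x":0.1,"y":-3.5,"z":-3.9,"wx":0,"wy":0,"wz":-30,"gripper":60},{"x":0.1,"y":-4.8,"z":-3.9,"wx":0,"wy":0,"wz":-40,"gripper":60},{"x":0.1,"y":-6.1,"z":-3.9,"wx":0,"wy":0,"wz":-50,"gripper":60},{"x":0.1,"y":-7.27,"z":-3.9,"wx":0,"wy":0,"wz":-52,"gripper":60},{"x":0.1,"y":-7.27,"z":-3.9,"wx":0,"wy":0,"wz":-52,"gripper":60},{"x":0.1,"y":-7.27,"z":-3.9,"wx":0,"wy":0,"wz":-52,"gripper":60}])

```text
t: 10.5
tool_pos: [0.5926, -0.2551, 0.3943]
ee_rot: [[-0.321, -0.947, -0.003], [-0.947, 0.321, 0.001], [0.0, 0.003, -1.0]]
wrist_force: [-0.4, 0.1, -0.9]
grip_width: 0.06
grasp_force: 0.0
```

```bash
python3 -c "
from h import *
to((.594,-.255,.267));d=snap('wrist','w4.png')
print(np.round(observe()['ee_rot'],3))"
```

```text
10.5 [ 0.59256713 -0.25511734  0.39426594] [ -9.   21.2  21.8  -0.  -90.8  -9.8] 0.059958289156955724 F [-0.4  0.1 -0.9]
units [-0.01 -0.04  3.18]
[[-0.32  -0.947 -0.001]
 [-0.947  0.32   0.   ]
 [ 0.     0.001 -1.   ]]
```

View pics/w4.png

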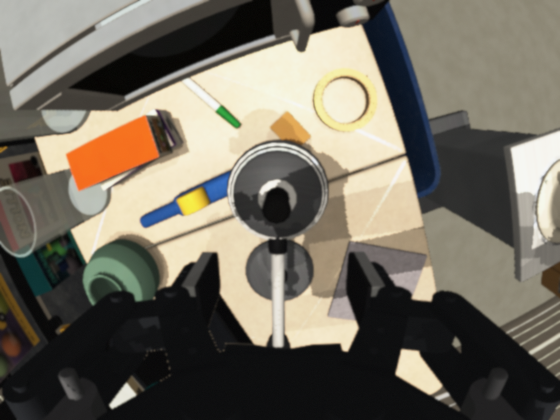

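The lamp head is at about (278,190), with its black grip top at (276,210) between the fingers; the arm runs straight down the image to the column.

```bash
python3 -c "
from h import *
d=np.load('pics/w4.npz')
g=cv2.cvtColor(d['color'],cv2.COLOR_RGB2GRAY)[170:235,250:305]
for T in (12,18,25):
  k,l,s,c=cv2.connectedComponentsWithStats((g<T).astype(np.uint8))
  i=l[37,26];print(T,s[i]+[250,170,0,0,0],c[i]+[250,170])
p=fz(d,276.5,209.5,.303);print(p);to((p[0],p[1],.267))
print(fz(d,278,190,.25))
hd=np.array([.655,-.077]);print(np.hypot(*(p[:2]-hd)))
"
```

```text
12 [ 250  170   55   65 3500] [277.00114286 202.18085714]
18 [263 189  27  33 663] [276.23680241 205.82352941]
25 [262 188  28  35 715] [276.27272727 206.06573427]
[ 0.59648249 -0.25988127  0.303     ]
10.55 [ 0.59253918 -0.2546161   0.39512877] [ -8.9  21.1  21.8  -0.  -90.8  -9.8] 0.05998334329336377 F [ 0.6 -0.1 -0.3]
units [ 0.09 -0.14  3.2 ]
[ 0.59462828 -0.26378271  0.25      ]
0.1920152569024855
```

Emit:
move_arm(targets=[{"x":0.09,"y":-0.13,"z":0.8,"wx":0,"wy":0,"wz":0,"gripper":60},{"x":0.09,"y":-0.13,"z":1.8,"wx":0,"wy":0,"wz":0,"gripper":60},{"x":0.09,"y":-0.13,"z":2.6,"wx":0,"wy":0,"wz":0,"gripper":60},{"x":0.09,"y":-0.13,"z":3.05,"wx":0,"wy":0,"wz":0,"gripper":60},{"x":0.09,"y":-0.13,"z":3.15,"wx":0,"wy":0,"wz":0,"gripper":50},{"x":0.09,"y":-0.13,"z":3.15,"wx":0,"wy":0,"wz":0,"gripper":40},{"x":0.09,"y":-0.13,"z":3.15,"wx":0,"wy":0,"wz":0,"gripper":32},{"x":0.09,"y":-0.13,"z":3.15,"wx":0,"wy":0,"wz":0,"gripper":26},{"x":0.09,"y":-0.13,"z":3.15,"wx":0,"wy":0,"wz":0,"gripper":15},{"x":0.09,"y":-0.13,"z":3.15,"wx":0,"wy":0,"wz":0,"gripper":15},{"x":0.09,"y":-0.13,"z":3.15,"wx":0,"wy":0,"wz":0,"gripper":15},{"x":0.09,"y":-0.13,"z":3.15,"wx":0,"wy":0,"wz":0,"gripper":15}])

```text
t: 12.05
tool_pos: [0.5968, -0.2605, 0.2707]
ee_rot: [[-0.32, -0.947, 0.001], [-0.947, 0.32, -0.001], [0.0, -0.002, -1.0]]
wrist_force: [-0.6, 1.9, 5.0]
grip_width: 0.02
grasp_force: 58.7
```

```bash
cat > sw.py <<'E'
from h import *
def sw(h,angs):
    o=observe();p=np.array(o['tool_pos'])[:2];R=np.array(o['ee_rot']);h=np.array(h)
    v=p-h;print('r',np.hypot(*v),'ang',np.degrees(np.arctan2(v[1],v[0]))%360,'F',np.round(o['wrist_force'],1),np.round(o['torque'],2),'q',np.round(o['joint_pos'],0))
    for a in angs:
        t=np.radians(-a);w=np.array([[np.cos(t),-np.sin(t)],[np.sin(t),np.cos(t)]])@v+h-p
        u=R.T@np.append(w,0)/.04;print(a,u[:2].round(2))
E
python3 -c "
from sw import *
sw((.6563,-.0801),[3,8,14,20])"
```

```text
r 0.18998699131436336 ang 251.75333585749382 F [-0.6  1.9  5. ] [0.4 0.2 0. ] q [ -9.  23.   8.   0. -75.  -9.]
3 [-0.    0.25]
8 [-0.04  0.66]
14 [-0.13  1.15]
20 [-0.27  1.63]
```

Emit:
move_arm(targets=[{"x":0,"y":0.25,"z":0,"wx":0,"wy":0,"wz":3,"gripper":15},{"x":-0.04,"y":0.66,"z":0,"wx":0,"wy":0,"wz":8,"gripper":15},{"x":-0.13,"y":1.15,"z":0,"wx":0,"wy":0,"wz":14,"gripper":15},{"x":-0.27,"y":1.63,"z":0,"wx":0,"wy":0,"wz":20,"gripper":15},{"x":-0.27,"y":1.63,"z":0,"wx":0,"wy":0,"wz":20,"gripper":15}])

```text
t: 12.68
tool_pos: [0.5383, -0.2284, 0.2707]
ee_rot: [[-0.625, -0.781, 0.003], [-0.781, 0.625, 0.0], [-0.002, -0.002, -1.0]]
wrist_force: [1.3, 2.3, 3.6]
grip_width: 0.0201
grasp_force: 59.6
```

```bash
python3 -c "
from sw import *
sw((.6563,-.0801),[4,10,17,24,31,38,44,48,50])"
```

```text
r 0.18953254335092345 ang 231.50351672009114 F [1.3 2.3 3.6] [ 0.8  -0.25 -0.03] q [ -7.  17.  -2.  -0. -71. -31.]
4 [-0.01  0.33]
10 [-0.07  0.82]
17 [-0.2   1.39]
24 [-0.4   1.93]
31 [-0.67  2.44]
38 [-1.    2.92]
44 [-1.32  3.3 ]
48 [-1.56  3.53]
50 [-1.68  3.63]
```

Radius holds and the forces are small, so I continue.

Emit:
move_arm(targets=[{"x":-0.01,"y":0.33,"z":0,"wx":0,"wy":0,"wz":4,"gripper":15},{"x":-0.07,"y":0.82,"z":0,"wx":0,"wy":0,"wz":10,"gripper":15},{"x":-0.2,"y":1.39,"z":0,"wx":0,"wy":0,"wz":17,"gripper":15},{"x":-0.4,"y":1.93,"z":0,"wx":0,"wy":0,"wz":24,"gripper":15},{"x":-0.67,"y":2.44,"z":0,"wx":0,"wy":0,"wz":31,"gripper":15},{"x":-1.0,"y":2.92,"z":0,"wx":0,"wy":0,"wz":38,"gripper":15},{"x":-1.32,"y":3.3,"z":0,"wx":0,"wy":0,"wz":44,"gripper":15},{"x":-1.56,"y":3.53,"z":0,"wx":0,"wy":0,"wz":48,"gripper":15},{"x":-1.68,"y":3.63,"z":0,"wx":0,"wy":0,"wz":50,"gripper":15},{"x":-1.68,"y":3.63,"z":0,"wx":0,"wy":0,"wz":50,"gripper":15}])

```text
t: 13.92
tool_pos: [0.4673, -0.086, 0.2707]
ee_rot: [[-1.0, -0.025, 0.0], [-0.025, 1.0, -0.001], [-0.0, -0.001, -1.0]]
wrist_force: [-1.7, 1.7, 7.7]
grip_width: 0.0202
grasp_force: 59.9
```

```bash
python3 -c "
from sw import *
sw((.6563,-.0801),[3,8,14,20,25,29,32,33.5])"
```

```text
r 0.18905535731101036 ang 181.79921871842254 F [-1.7  1.7  7.7] [0.52 0.64 0.2 ] q [  9.   6. -16.   0. -68. -98.]
3 [-0.    0.25]
8 [-0.04  0.66]
14 [-0.13  1.14]
20 [-0.27  1.62]
25 [-0.43  2.  ]
29 [-0.58  2.3 ]
32 [-0.7   2.51]
33.5 [-0.77  2.61]
```

Emit:
move_arm(targets=[{"x":0,"y":0.25,"z":0,"wx":0,"wy":0,"wz":3,"gripper":15},{"x":-0.04,"y":0.66,"z":0,"wx":0,"wy":0,"wz":8,"gripper":15},{"x":-0.13,"y":1.14,"z":0,"wx":0,"wy":0,"wz":14,"gripper":15},{"x":-0.27,"y":1.62,"z":0,"wx":0,"wy":0,"wz":20,"gripper":15},{"x":-0.43,"y":2.0,"z":0,"wx":0,"wy":0,"wz":25,"gripper":15},{"x":-0.58,"y":2.3,"z":0,"wx":0,"wy":0,"wz":29,"gripper":15},{"x":-0.7,"y":2.51,"z":0,"wx":0,"wy":0,"wz":32,"gripper":15},{"x":-0.78,"y":2.63,"z":0,"wx":0,"wy":0,"wz":33.8,"gripper":15},{"x":-0.78,"y":2.63,"z":0,"wx":0,"wy":0,"wz":33.8,"gripper":15},{"x":-0.78,"y":2.63,"z":0,"wx":0,"wy":0,"wz":33.8,"gripper":15}])

```text
t: 15.18
tool_pos: [0.496, 0.0206, 0.2707]
ee_rot: [[-0.845, 0.535, 0.0], [0.535, 0.845, 0.001], [0.0, 0.001, -1.0]]
wrist_force: [-4.9, 4.8, 8.4]
grip_width: 0.0202
grasp_force: 60.0
```

```bash
python3 -c "
from sw import *
sw((.6563,-.0801),[0,1])
S=snap('side','s5.png');A=snap('scene','a5.png')
g=np.array(observe()['tool_pos'])
for n,d in(('s',S),('a',A)):
  print(n,'stack exp',proj(d,(.499,.0195,.106)))
c=lambda I,x,y,w,h,s:cv2.resize(I[y:y+h,x:x+w],None,fx=s,fy=s,interpolation=3)
cv2.imwrite('pics/m5.png',np.hstack([c(S['color'],200,130,130,150,3),c(A['color'],220,130,130,150,3)])[...,::-1])"
```

```text
r 0.18936269043233311 ang 147.8582407350523 F [-4.9  4.8  8.4] [1.48 1.26 0.15] q [  21.    8.  -13.   -0.  -69. -143.]
0 [0. 0.]
1 [-0.    0.08]
s stack exp (np.float64(254.02417396190566), np.float64(201.56539796585994))
a stack exp (np.float64(287.65271167464607), np.float64(249.23332097563656))
```

View pics/m5.png

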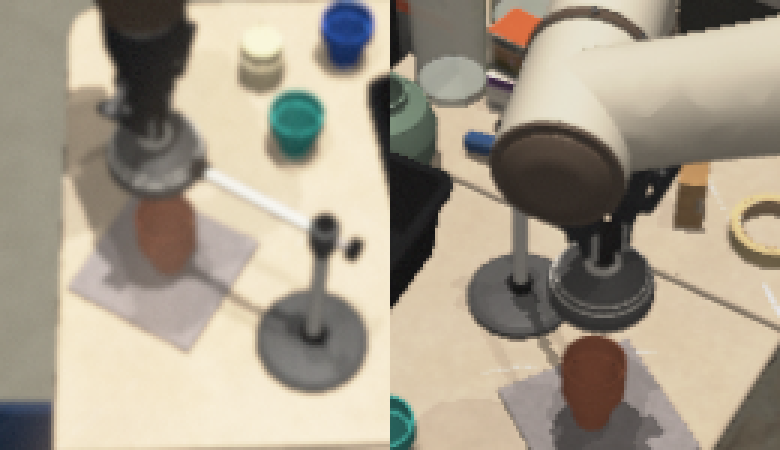

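The lamp head hangs over the stack, 3 mm off by TCP (.496,.021) against the stack at (.499,.019). Now I release the grip and lift clear.

Emit:
move_arm(targets=[{"x":0,"y":0,"z":0,"wx":0,"wy":0,"wz":0,"gripper":21},{"x":0,"y":0,"z":0,"wx":0,"wy":0,"wz":0,"gripper":24},{"x":0,"y":0,"z":0,"wx":0,"wy":0,"wz":0,"gripper":35},{"x":0,"y":0,"z":0,"wx":0,"wy":0,"wz":0,"gripper":55},{"x":0,"y":0,"z":0,"wx":0,"wy":0,"wz":0,"gripper":60},{"x":0,"y":0,"z":0,"wx":0,"wy":0,"wz":0,"gripper":60},{"x":0,"y":0,"z":-0.4,"wx":0,"wy":0,"wz":0,"gripper":60},{"x":0,"y":0,"z":-1.2,"wx":0,"wy":0,"wz":0,"gripper":60},{"x":0,"y":0,"z":-2.2,"wx":0,"wy":0,"wz":0,"gripper":60},{"x":0,"y":0,"z":-3.0,"wx":0,"wy":0,"wz":0,"gripper":60},{"x":0,"y":0,"z":-3.2,"wx":0,"wy":0,"wz":0,"gripper":60},{"x":0,"y":0,"z":-3.2,"wx":0,"wy":0,"wz":0,"gripper":60}])

```text
t: 16.77
tool_pos: [0.4956, 0.0199, 0.3972]
ee_rot: [[-0.843, 0.537, -0.0], [0.537, 0.843, 0.0], [0.001, 0.0, -1.0]]
wrist_force: [0.6, -0.4, -0.7]
grip_width: 0.0599
grasp_force: 0.0
```

```bash
python3 -c "
from h import *
d=snap('wrist','w6.png')
to((.496,.02,.3))
g=cv2.cvtColor(d['color'],cv2.COLOR_RGB2GRAY)[160:245,235:320]
k,l,s,c=cv2.connectedComponentsWithStats((g<22).astype(np.uint8))
for i in range(1,k):
  if s[i,4]>300:
    b=s[i]+[235,160,0,0,0];print(b,fz(d,b[0]+b[2]/2-.5,b[1]+b[3]-.5-b[2]/2,.303))
"
```

```text
16.825 [0.49529033 0.01987114 0.39638571] [  21.1    5.     1.    -0.   -86.2 -143.6] 0.06023646767465774 F [ 0.3  0.3 -0.2]
units [-0.02  0.02  2.41]
[271 192  26  34 664] [0.49587715 0.02175273 0.303     ]
```

View pics/w6.png

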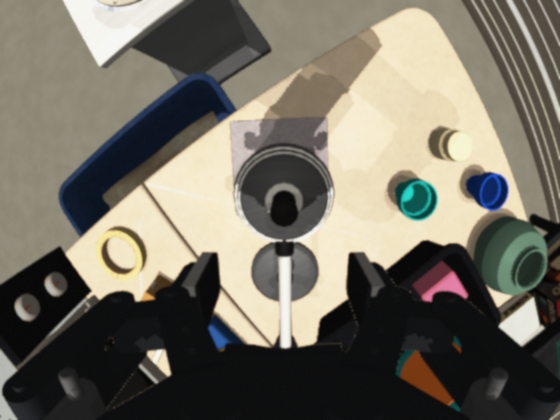

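The wrist view shows the grip at (284,208). That puts the lamp head at (.496,.022), about 4 mm from the stack axis, with the gripper clear and the other objects undisturbed. Handing in.

```bash
python3 -c "
from plant import job_done
print(job_done())"
```

```text
the job is handed in; nothing more can be done
None
```

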